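# Tighten a lens retaining ring with a pin spanner

## Task

Take the red-handled two-pin spanner out of its orange stand, engage its pins in the two holes of the retaining ring recessed in the camera lens, and gently turn the ring clockwise (seen from above) until it comes up against its stop. Then put the spanner back upright and fully down in its stand, without forcing anything and leaving the meter, the cup and the lens cap alone.

Things in the scene. Friction and masses are not known exactly. Their poses are not given: they have to be found in the camera images.
- ring_face (a point): Centre of the top face of the aluminium retaining ring, on the lens axis, z up; x, y are the fixed vice's. Ring: outside 53 mm, opening 25 mm, 6 mm thick; two through holes of 8 mm diameter opposite each other, 19 mm from the axis. Their angle is NOT measured: line at yaw = this point's yaw + d - joint value, d unknown, -0.4 to 0.4 rad: look, or slide the pins round the face until they drop.
- barrel_rim (a point): Centre of the rim of the black lens barrel, 10 mm above the ring's face and 62 mm above the bench. Bore 55 mm diameter, barrel 68 mm outside. It is clamped in a blue vice fixed to the bench: base 120 x 120 mm, jaws 46 mm high. Same axes as ring_face.
- ring (a joint): Turn of the retaining ring in its thread, rad: grows clockwise seen from above; 1.2 is the stop (fully tightened), 0 the loosest it goes; starts at 0.05 to 0.45. Dry friction of about 0.25 N m both ways: light dragging does not turn it and it stays where it is left. It does not rise or sink. The spanner must never bear on it with over 60 N in all (both pins, all directions, added up).
- spanner_grip (a point): Centre of the spanner's red grip, 24 (spanner x) by 16 (y) by 36 mm high, upright. Below it a steel shaft, 12 mm diameter, 24 mm long, then a crossbar 46 x 14 x 10 mm along x, then two pins pointing down, 5 mm diameter, 5 mm long, at x = +19 and -19 mm. Grip centre is 57 mm above the pin ends; spanner 75 mm tall, about 120 g. It starts standing in its stand.
- spanner_tip (a point): Point half-way between the two pin ends, on the spanner's axis, 57 mm below the grip centre; same axes.
- stand_seat (a point): Where spanner_tip rests in the orange spanner stand when fully down, 7 mm above the bench; x along the pocket, which is 50 x 18 mm inside (2 mm free round the crossbar), its rim 24 mm above the bench. Stand fixed to the bench, 100 x 28 mm with its feet. A ledge 12 mm above the bench carries the crossbar; the pins hang free. Either way round is right.
- meter: Yellow multimeter lying on the bench, 80 x 170 x 35 mm, origin under its centre. Bystander.
- cup: Clear plastic cup, 70 mm diameter, 90 mm tall, origin under its centre. Bystander.
- lens_cap: Black lens cap, a disc of 72 mm diameter, 10 mm thick, origin under its centre. Bystander.

How it is judged:
By the outcome, as a careful person would: the job done as asked, in the order asked, and still so for the second after the job is handed in, with the robot touching nothing.
It also fails if it takes over 72 s, if anything falls off the work surface, if the arm or the gripper's body presses on something with over 40 N, if the wrist force passes 120 N, or if a joint passes its speed limit or range.

## Robot

A 6-joint arm with a two-finger parallel gripper is mounted at the origin on the work surface. World frame = base frame: x ahead of the robot, y to its left, z up, the work surface at z = 0. Lengths are in m, angles in rad, forces in N, time in s.
With the tool pointing down it reaches from about 0.3 to 0.75 m from the base axis. Payload 8.5 kg.
Tool frame: the origin (TCP) lies on the centre line of the jaws, within the pads' length; the fingertips stand 11 mm ahead of it and the grasp point (between the pads) lies 8 mm behind it (r.tip_extent is the distance from the TCP to the fingertips, in m); z points along the fingers, y is the line along which they close (so a half turn about z gives the same grasp; the last joint's range is limited). The gripper opens to 88 mm and grips with 3 to 60 N. Pads are 18 mm wide; open, the fingers measure 123 mm over their backs; the gripper's body (75 mm by 187 mm) begins 45 mm behind the grasp point.
Start: joints at [0.919, 0.381, 1.297, -0, 1.464, -0.215], TCP at [0.233, 0.498, 0.25] pointing down, gripper open.
Joint ranges: [-3.11, 3.11], [-0.89, 2.33], [0.22, 2.48], [-1.42, 4.56], [0.17, 2.85], [-2.88, 2.88]. Speed limits (rad/s): [2.39, 2.39, 3.14, 3.14, 3.14, 3.14].

## Interface

Orientations are given as a unit quaternion [x, y, z, w].
In Python, from plant import r gives the robot as it stands. The module is installed in compiled form; this text tells all that it offers.
- The arm moves only by the tool jog_arm, never from a script. Its argument "commands" is a list of rows, each an object with "travel": the shift along the tool's x, y, z in units of 30 mm (1.0 is 30 mm), a list of three; "delta_rot": the turn, a rotation vector about the tool's x, y, z in units of 8 degrees (1.0 is 8 degrees), a list of three; "gripper": the closure, from 0 (fully open) to 1 (shut). In form: [{"travel": [dx, dy, dz], "delta_rot": [ax, ay, az], "gripper": gripper}, ...]. A call has exactly 8 rows; each row shifts and turns the commanded pose from where the row before left it, along the tool's axes as they then stand; what a row does not reach is not made up. A row lasts 1/8 s, in which the tool goes at most 62.5 mm and 10.7 degrees, less where a joint would pass 70% of its speed; a pose out of reach is approached as far as the arm can. A call is refused whole if a number of a shift passes 1 or a number of a turn 1, either way. A call with a gripper value outside its range is refused whole. The fingers move at their own pace and stop on an object; the grip force is fixed at half the most. Time passes only in rows, so rows that do not move let the fingers close, or fill a call up. It gives the time, the measured TCP pose, the force, the opening and the grip force at its end, in the units of the state.
- r.sense(): the state, without advancing time (a new reading comes with each control period).
- r.snapshot(name): name is "scene" or "top"; returns the picture (420x560x3 uint8, red, green, blue); there is no depth.
- r.calibration(name): a dict with "fx", "fy", "cx", "cy" (pixels), "distortion" ([k1, k2, p1, p2, k3] as OpenCV has them; the pictures are not rectified), "origin" and "attitude" of the camera in the world. Camera axes: x right, y up, looking along -z (the intrinsics and any distortion apply to the point x, -y, -z); pixel columns grow to the right and rows downward; lengths in m; the calibration is good to about 2 mm. A picture is of the moment at which its call begins. calibration takes no time and is no camera call.
- r.hand_in(): hands the job in; it is judged then, once.
The state is a dict: "time_s": time; "joints": joint angles; "joint_vel": joint speeds; "joint_efforts": joint torques, N m; "position": TCP position; "orientation": TCP orientation; "ft_force": force on the tool from outside, world axes, zero at the start; "moment": the same for the moment, N m; "grip_width": finger opening in m; "grip_force": force on a finger pad.
Only numpy, scipy, OpenCV 4.12 (cv2) and the standard library are available. Lean on these libraries where they do the work, as an engineer would, in place of code of your own. Each camera call takes 0.05 s, during which the arm holds its last target. There are 200 camera calls.

## Working session

There is one attempt and no reset: what is moved stays moved. The work goes in short steps, Python scripts to look and compute and a tool call to move; the robot and the scene stay as the last step left them, time stands still between calls to the robot, and variables do not carry over. Pictures are saved under pics/ and viewed, at most 10 in all, crops included, and the job is handed in when it is done.

Besides the shell and the picture viewer there is one more tool, called after "Request:" as name(argument=value, ...) on one line, values as JSON. jog_arm: Moves the arm, as the interface text tells. Its arguments: {"type":"object","properties":{"commands":{"type":"array"}},"required":["commands"]}

```bash
mkdir -p pics
python3 - <<'E'
from plant import r
import cv2
for n in("scene","top"):
    im=r.snapshot(n); cv2.imwrite(f"pics/{n}0.png",im[:,:,::-1])
    c=r.calibration(n); print(n,c)
print(r.sense())
E
```

```text
scene {'fx': 439.98961109800774, 'fy': 439.98961109800774, 'cx': 282.1010257902383, 'cy': 211.86131434558934, 'distortion': array([-0.02547062,  0.        ,  0.        ,  0.        ,  0.        ]), 'origin': array([ 1.42316933, -0.43743678,  0.79151146]), 'attitude': array([0.36188293, 0.23462271, 0.47611243, 0.76636146])}
top {'fx': 486.70188447719084, 'fy': 486.70188447719084, 'cx': 279.53913155096376, 'cy': 204.62465405538097, 'distortion': array([-0.09341201,  0.        ,  0.        ,  0.        ,  0.        ]), 'origin': array([ 0.3595034 , -0.02569787,  1.10835797]), 'attitude': array([-0.07577483,  0.08358061,  0.73257367, -0.67127362])}
{'time_s': 0.1, 'joints': array([ 9.18712392e-01,  3.81145594e-01,  1.29810014e+00, -4.74893238e-06,
        1.46361480e+00, -2.15265665e-01]), 'joint_vel': array([-1.39265089e-03, -1.18042481e-03, -1.29131322e-03, -1.09473007e-03,
       -7.79122005e-04,  6.98021071e-05]), 'joint_efforts': array([ 3.53114192e-03, -4.38646603e+01, -2.24912399e+01,  7.13800499e-02,
        3.42363550e-02, -9.16086560e-05]), 'position': array([0.2325334 , 0.49818609, 0.249219  ]), 'orientation': array([ 2.16676534e-01,  9.76243247e-01, -5.76247868e-04, -2.64245216e-04]), 'ft_force': array([-0.43994228, -0.19089615,  0.54574589]), 'moment': array([-0.03090738,  0.01570919,  0.01485518]), 'grip_force': 0.0, 'grip_width': 0.08854083128724391}
```

View pics/top0.png

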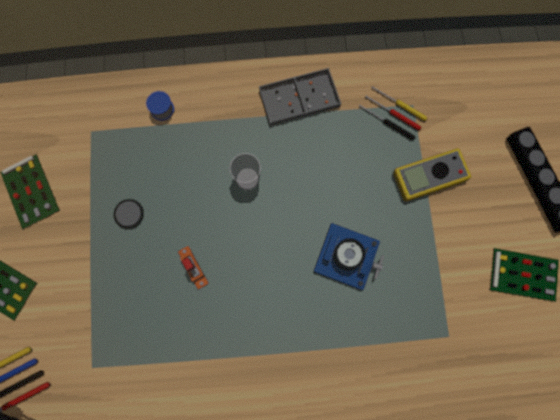

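View pics/scene0.png

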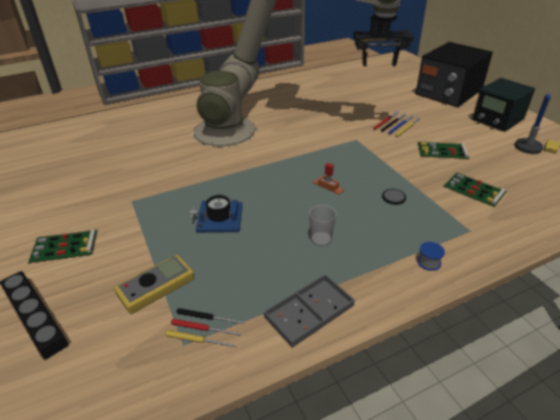

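The top view shows the stand and spanner at about (193,267) and the ring at about (349,255). I'll enlarge both from each camera.

```bash
cat > h.py <<'E'
from plant import r
import numpy as np,cv2
from scipy.spatial.transform import Rotation as R
def ray(n,u,v):
    c=r.calibration(n);K=np.array([[c['fx'],0,c['cx']],[0,c['fy'],c['cy']],[0,0,1]])
    p=cv2.undistortPoints(np.array([[[u,v]]],float),K,c['distortion'])[0,0]
    return c['origin'],R.from_quat(c['attitude']).apply([p[0],-p[1],-1])
def at(n,u,v,z):
    o,d=ray(n,u,v);return o+d*(z-o[2])/d[2]
def proj(n,P):
    c=r.calibration(n);K=np.array([[c['fx'],0,c['cx']],[0,c['fy'],c['cy']],[0,0,1]])
    q=R.from_quat(c['attitude']).inv().apply(np.atleast_2d(P)-c['origin'])*[1,-1,-1]
    return cv2.projectPoints(q,np.zeros(3),np.zeros(3),K,c['distortion'])[0][:,0]
def crop(im,u,v,w,h,k):
    return cv2.resize(im[v:v+h,u:u+w],None,fx=k,fy=k,interpolation=cv2.INTER_CUBIC)
def avg(n,m): return np.mean([r.snapshot(n).astype(float) for _ in range(m)],0).clip(0,255).astype(np.uint8)
E
python3 - <<'E'
from h import *
t=avg("top",4);s=avg("scene",2)
m=np.vstack([np.hstack([crop(t,170,240,50,50,8),crop(t,325,230,50,50,8)]),np.hstack([crop(s,308,158,40,20,10),crop(s,198,190,40,20,10)])])
m=np.clip(m.astype(float)*1.6,0,255).astype(np.uint8)
cv2.imwrite("pics/m1.png",m[:,:,::-1]);print(m.shape)
E
```

```text
(600, 800, 3)
```

View pics/m1.png

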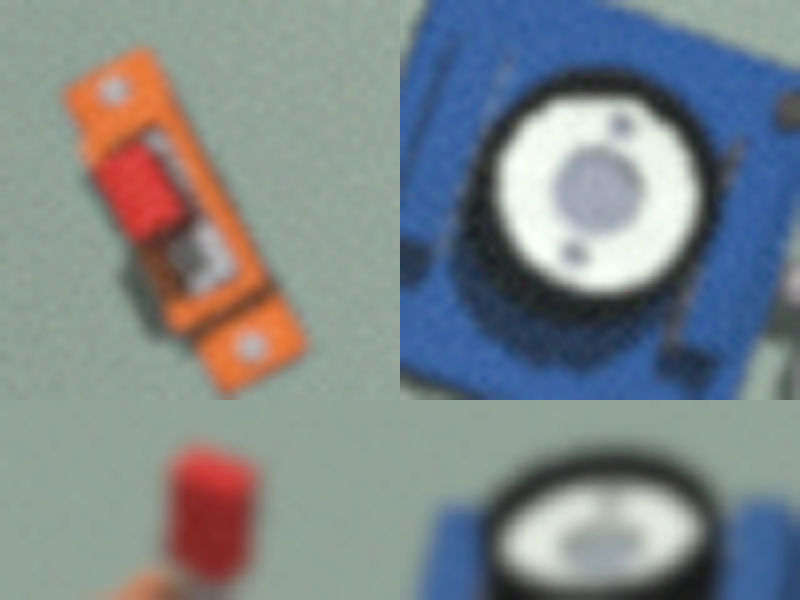

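The crop shows the ring's holes at (622,126) and (575,254), and the ring's centre at (599,190). The stand's screws are at (114,92) and (254,347).

Run:
```python
from h import *
f=lambda x,y,u0,v0:(u0+(x+.5)/8-.5,v0+(y+.5)/8-.5)
T=lambda x,y,z:at("top",*f(x,y,170,240),z)[:2]
Q=lambda x,y,z:at("top",*f(x-400,y,325,230),z)[:2]
a,b=Q(622,126,.052),Q(575,254,.052);print("holes",a,b,(a+b)/2,np.linalg.norm(a-b),np.arctan2(*(a-b)[::-1]),"open",Q(599,190,.052))
a,b=T(114,92,.004),T(254,347,.004);print("screws",(a+b)/2,np.linalg.norm(a-b),np.arctan2(*(a-b)[::-1]))
c=[T(*p,.004) for p in((150,47),(65,97),(228,393),(310,350))]
print("corn",np.mean(c,0),[np.linalg.norm(c[i]-c[i-1]) for i in range(4)])
# sub-pixel: white ring fit & red blob
t=avg("top",4).astype(int)
w=(t.min(2)>135).astype(np.uint8);w[:230]=0;w[280:]=0;w[:,:325]=0;w[:,375:]=0
cs=max(cv2.findContours(w,cv2.RETR_EXTERNAL,cv2.CHAIN_APPROX_NONE)[0],key=len);e=cv2.fitEllipse(cs);print(e,at("top",*e[0],.052))
for n,im in(("top",t),("scene",avg("scene",4).astype(int))):
    m=((im[...,0]>90)&(im[...,1]<.4*im[...,0])); 
    g=proj(n,[*( (a+b)/2),.064])[0];yy,xx=np.nonzero(m)
    k=(abs(xx-g[0])<20)&(abs(yy-g[1])<20);print(n,"proj grip",g,"red",xx[k].mean(),yy[k].mean(),k.sum(),xx[k].min(),xx[k].max(),yy[k].min(),yy[k].max())
```

```text
holes [ 0.4964529  -0.19904987] [ 0.46272635 -0.18212313] [ 0.47958963 -0.1905865 ] 0.037735851763570465 -0.4651518095416909 open [ 0.47952057 -0.19068869]
screws [0.48510238 0.1604561 ] 0.08382816609208965 0.445345941716209
corn [0.48446184 0.15932712] [np.float64(0.09876470314619676), np.float64(0.027967391435309397), np.float64(0.09727148595626295), np.float64(0.02585247782615405)]
((343.97210693359375, 252.0540313720703), (11.40023136138916, 17.408906936645508), 16.801410675048828) [ 0.48334027 -0.17907699  0.052     ]
top proj grip [187.65606853 264.12161941] red 187.04225352112675 263.40845070422534 71 183 192 258 269
scene proj grip [328.65487721 168.59644202] red 328.6842105263158 165.78947368421052 19 326 331 164 168
```

Request:
jog_arm(commands=[{"travel": [0, 0, 0], "delta_rot": [0, 0, -0.79], "gripper": 0}, {"travel": [0, 0, 0], "delta_rot": [0, 0, -0.79], "gripper": 0}, {"travel": [0, 0, 0], "delta_rot": [0, 0, -0.79], "gripper": 0}, {"travel": [0, 0, 0], "delta_rot": [0, 0, -0.79], "gripper": 0}, {"travel": [0, 0, 0], "delta_rot": [0, 0, -0.79], "gripper": 0}, {"travel": [0, 0, 0], "delta_rot": [0, 0, -0.79], "gripper": 0}, {"travel": [0, 0, 0], "delta_rot": [0, 0, -0.79], "gripper": 0}, {"travel": [0, 0, 0], "delta_rot": [0, 0, -0.79], "gripper": 0}])

```text
time_s: 1.8
position: [0.2327, 0.4983, 0.2497]
orientation: [-0.223, 0.975, 0.0, -0.0]
ft_force: [-0.1, -0.3, 0.1]
grip_width: 0.0881
grip_force: 0.0
```

```bash
cat > go.py <<'E'
import sys
from h import *
# go.py x y z yaw_deg(tool x) : remaining shift in tool axes (units of 30mm) and turn (units 8deg)
s=r.sense();M=R.from_quat(s['orientation']);m=M.as_matrix()
phi=np.degrees(np.arctan2(m[1,0],m[0,0]))%360
print("t %.2f pos"%s['time_s'],s['position'].round(4),"phi %.2f tilt"%phi,m[:2,2].round(4),"f",s['ft_force'].round(1),"mom",s['moment'].round(2),"w %.4f gf %.1f"%(s['grip_width'],s['grip_force']),"j",s['joints'].round(2))
if len(sys.argv)>3:
    x=list(map(float,sys.argv[1:]));d=M.inv().apply(np.array(x[:3])-s['position'])/.03
    print("travel",d.round(3),"rotz",round(-(x[3]-phi)/8,3) if len(x)>3 else "", "level rotvec", (M.inv()*R.from_euler('ZX',[phi,180],degrees=True)).as_rotvec(degrees=True).round(2)/8)
E
python3 go.py .485 .160 .12 205.5
```

```text
t 1.80 pos [0.2327 0.4983 0.2497] phi 205.74 tilt [-0.  0.] f [-0.1 -0.3  0.1] mom [0.03 0.03 0.02] w 0.0881 gf 0.0 j [ 0.92  0.38  1.3   0.    1.46 -1.1 ]
travel [ -2.679 -13.812   4.325] rotz 0.03 level rotvec [ 0. -0. -0.]
```

Request:
jog_arm(commands=[{"travel": [-0.18, -0.9, 0], "delta_rot": [0, 0, 0], "gripper": 0}, {"travel": [-0.18, -0.9, 0], "delta_rot": [0, 0, 0], "gripper": 0}, {"travel": [-0.18, -0.9, 0], "delta_rot": [0, 0, 0], "gripper": 0}, {"travel": [-0.18, -0.9, 0], "delta_rot": [0, 0, 0], "gripper": 0}, {"travel": [-0.18, -0.9, 0], "delta_rot": [0, 0, 0], "gripper": 0}, {"travel": [-0.18, -0.9, 0], "delta_rot": [0, 0, 0], "gripper": 0}, {"travel": [-0.18, -0.9, 0], "delta_rot": [0, 0, 0], "gripper": 0}, {"travel": [-0.18, -0.9, 0], "delta_rot": [0, 0, 0], "gripper": 0}])

```text
time_s: 2.8
position: [0.3652, 0.3213, 0.2498]
orientation: [-0.221, 0.975, 0.0, 0.0]
ft_force: [-0.1, -0.6, -0.1]
grip_width: 0.0883
grip_force: 0.0
```

Request:
jog_arm(commands=[{"travel": [-0.18, -0.95, 0.3], "delta_rot": [0, 0, 0], "gripper": 0}, {"travel": [-0.18, -0.95, 0.6], "delta_rot": [0, 0, 0], "gripper": 0}, {"travel": [-0.18, -0.95, 0.6], "delta_rot": [0, 0, 0], "gripper": 0}, {"travel": [-0.18, -0.95, 0.6], "delta_rot": [0, 0, 0], "gripper": 0}, {"travel": [-0.18, -0.95, 0.6], "delta_rot": [0, 0, 0], "gripper": 0}, {"travel": [-0.18, -0.95, 0.6], "delta_rot": [0, 0, 0], "gripper": 0}, {"travel": [-0.18, -0.9, 0.6], "delta_rot": [0, 0, 0], "gripper": 0}, {"travel": [0, 0, 0.2], "delta_rot": [0, 0, 0], "gripper": 0}])

```text
time_s: 3.8
position: [0.4847, 0.1586, 0.1258]
orientation: [-0.22, 0.976, 0.0, -0.001]
ft_force: [0.1, -0.1, 0.1]
grip_width: 0.088
grip_force: 0.0
```

```bash
python3 go.py .485 .160 .058 205.5
```

```text
t 3.80 pos [0.4847 0.1586 0.1258] phi 205.40 tilt [-0.0013 -0.0001] f [ 0.1 -0.1  0.1] mom [0.15 0.03 0.04] w 0.0880 gf 0.0 j [ 0.08  0.44  1.6  -0.    1.1  -1.93]
travel [-0.032  0.035  2.261] rotz -0.013 level rotvec [ 0.0025  -0.00875 -0.     ]
```

Request:
jog_arm(commands=[{"travel": [-0.03, 0.03, 0.5], "delta_rot": [0, 0, 0], "gripper": 0}, {"travel": [0, 0, 0.5], "delta_rot": [0, 0, 0], "gripper": 0}, {"travel": [0, 0, 0.5], "delta_rot": [0, 0, 0], "gripper": 0}, {"travel": [0, 0, 0.5], "delta_rot": [0, 0, 0], "gripper": 0}, {"travel": [0, 0, 0.2], "delta_rot": [0, 0, 0], "gripper": 0}, {"travel": [0, 0, 0], "delta_rot": [0, 0, 0], "gripper": 0}, {"travel": [0, 0, 0], "delta_rot": [0, 0, 0], "gripper": 0.5}, {"travel": [0, 0, 0], "delta_rot": [0, 0, 0], "gripper": 0.5}])

```text
time_s: 4.8
position: [0.4848, 0.161, 0.0612]
orientation: [-0.221, 0.975, -0.0, 0.0]
ft_force: [0.1, 0.6, 0.2]
grip_width: 0.0704
grip_force: 0.0
```

```bash
python3 - <<'E'
from h import *
t=avg("top",2);s=avg("scene",2)
m=np.hstack([crop(t,165,240,50,50,8),crop(s,308,155,40,40,10)])
cv2.imwrite("pics/m2.png",np.clip(m*1.5,0,255).astype(np.uint8)[:,:,::-1])
E
python3 go.py .485 .160 .058 205.5
```

```text
t 5.00 pos [0.4846 0.1609 0.0609] phi 205.53 tilt [0.0002 0.    ] f [-0.3  0.7 -0.2] mom [ 0.07 -0.    0.01] w 0.0542 gf 0.0 j [ 0.09  0.54  1.67 -0.    0.94 -1.93]
travel [ 0.002 -0.031  0.096] rotz 0.004 level rotvec [-0.       0.00125 -0.     ]
```

View pics/m2.png

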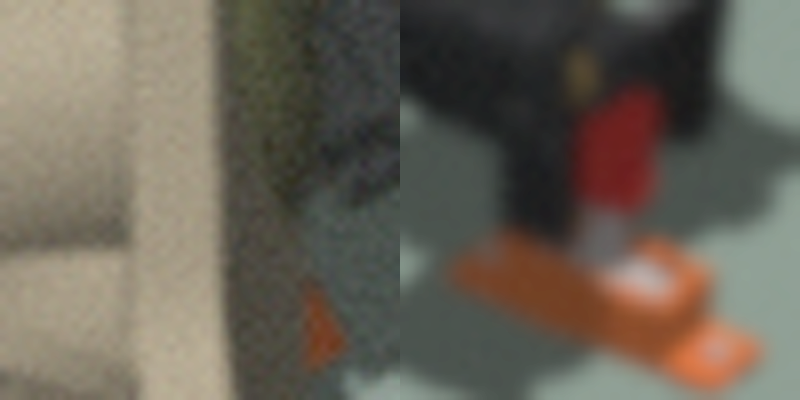

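The red grip sits between the open fingers, at about (620,150). I'll lower slightly and close.

Request:
jog_arm(commands=[{"travel": [0, -0.02, 0.07], "delta_rot": [0, 0, 0], "gripper": 0.5}, {"travel": [0, 0, 0], "delta_rot": [0, 0, 0], "gripper": 0.7}, {"travel": [0, 0, 0], "delta_rot": [0, 0, 0], "gripper": 0.75}, {"travel": [0, 0, 0], "delta_rot": [0, 0, 0], "gripper": 0.8}, {"travel": [0, 0, 0], "delta_rot": [0, 0, 0], "gripper": 0.85}, {"travel": [0, 0, 0], "delta_rot": [0, 0, 0], "gripper": 1}, {"travel": [0, 0, 0], "delta_rot": [0, 0, 0], "gripper": 1}, {"travel": [0, 0, 0], "delta_rot": [0, 0, 0], "gripper": 1}])

```text
time_s: 6.0
position: [0.4849, 0.1603, 0.0587]
orientation: [-0.221, 0.975, -0.0, 0.0]
ft_force: [0.0, -0.6, -0.5]
grip_width: 0.0156
grip_force: 29.9
```

```bash
python3 go.py .485 .160 .058 205.5
```

```text
t 6.00 pos [0.4849 0.1603 0.0587] phi 205.54 tilt [ 0.0001 -0.    ] f [ 0.  -0.6 -0.5] mom [ 0.07 -0.05 -0.04] w 0.0156 gf 29.9 j [ 0.09  0.54  1.67 -0.    0.93 -1.93]
travel [ 0.002 -0.012  0.022] rotz 0.004 level rotvec [-0.  0. -0.]
```

Request:
jog_arm(commands=[{"travel": [0, 0, -0.3], "delta_rot": [0, 0, 0], "gripper": 1}, {"travel": [0, 0, -0.6], "delta_rot": [0, 0, 0], "gripper": 1}, {"travel": [0, 0, -0.8], "delta_rot": [0, 0, 0.5], "gripper": 1}, {"travel": [0, 0, -0.6], "delta_rot": [0, 0, 1], "gripper": 1}, {"travel": [0, 0, -0.5], "delta_rot": [0, 0, 1], "gripper": 1}, {"travel": [0, 0, -0.4], "delta_rot": [0, 0, 1], "gripper": 1}, {"travel": [0, 0, -0.2], "delta_rot": [0, 0, 1], "gripper": 1}, {"travel": [0, 0, 0], "delta_rot": [0, 0, 1], "gripper": 1}])

```text
time_s: 7.0
position: [0.4849, 0.1604, 0.1616]
orientation: [0.163, 0.987, 0.0, 0.001]
ft_force: [-0.6, -0.2, -1.8]
grip_width: 0.0155
grip_force: 29.9
```

Request:
jog_arm(commands=[{"travel": [0, 0, 0], "delta_rot": [0, 0, 1], "gripper": 1}, {"travel": [0, 0, 0], "delta_rot": [0, 0, 0.03], "gripper": 1}, {"travel": [0, 0, 0], "delta_rot": [0, 0, 0], "gripper": 1}, {"travel": [0, 0, 0], "delta_rot": [0, 0, 0], "gripper": 1}, {"travel": [0, 0, 0], "delta_rot": [0, 0, 0], "gripper": 1}, {"travel": [0, 0, 0], "delta_rot": [0, 0, 0], "gripper": 1}, {"travel": [0, 0, 0], "delta_rot": [0, 0, 0], "gripper": 1}, {"travel": [0, 0, 0], "delta_rot": [0, 0, 0], "gripper": 1}])

```text
time_s: 8.0
position: [0.4849, 0.1604, 0.1606]
orientation: [0.231, 0.973, 0.0, -0.0]
ft_force: [0.7, 0.1, -1.0]
grip_width: 0.0156
grip_force: 29.9
```

```bash
python3 go.py .4796 -.1906 .16 153.3;python3 - <<'E'
from h import *
c=proj("scene",[.485,.16,.13])[0].astype(int);print(c)
s=avg("scene",4);m=crop(s,c[0]-25,c[1]-20,50,40,14)
cv2.imwrite("pics/m3.png",np.clip(m*1.5,0,255).astype(np.uint8)[:,:,::-1])
E
```

```text
t 8.00 pos [0.4849 0.1604 0.1606] phi 153.30 tilt [-0.  0.] f [ 0.7  0.1 -1. ] mom [-0.02  0.03  0.02] w 0.0156 gf 29.9 j [ 0.09  0.4   1.55  0.    1.19 -1.02]
travel [ -5.1   -10.53    0.021] rotz -0.0 level rotvec [ 0. -0. -0.]
[329 149]
```

View pics/m3.png

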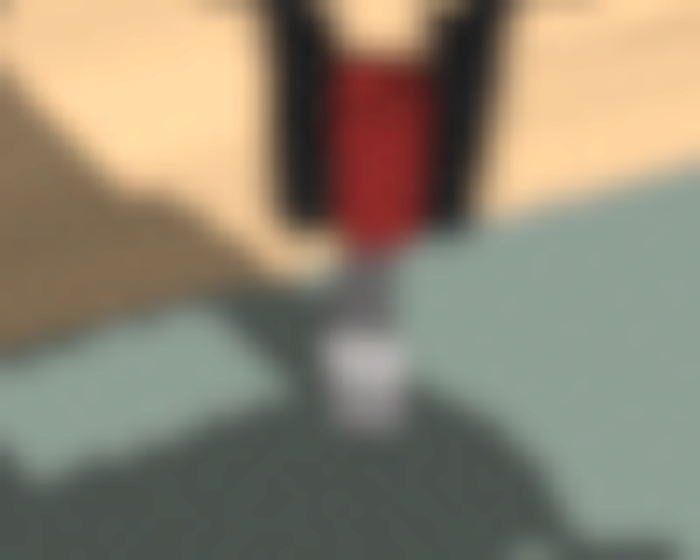

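The picture shows the spanner held upright, with the grip at about (380,150). Next I'll carry it over the lens.

Request:
jog_arm(commands=[{"travel": [-0.3, -0.6, 0], "delta_rot": [0, 0, 0], "gripper": 1}, {"travel": [-0.4, -0.8, 0], "delta_rot": [0, 0, 0], "gripper": 1}, {"travel": [-0.4, -0.9, 0], "delta_rot": [0, 0, 0], "gripper": 1}, {"travel": [-0.4, -0.9, 0], "delta_rot": [0, 0, 0], "gripper": 1}, {"travel": [-0.4, -0.9, 0], "delta_rot": [0, 0, 0], "gripper": 1}, {"travel": [-0.4, -0.9, 0], "delta_rot": [0, 0, 0], "gripper": 1}, {"travel": [-0.4, -0.9, 0], "delta_rot": [0, 0, 0], "gripper": 1}, {"travel": [-0.4, -0.9, 0], "delta_rot": [0, 0, 0], "gripper": 1}])

```text
time_s: 9.2
position: [0.4762, -0.0647, 0.1607]
orientation: [0.231, 0.973, -0.0, 0.0]
ft_force: [0.7, 0.4, -1.7]
grip_width: 0.0154
grip_force: 29.9
```

Request:
jog_arm(commands=[{"travel": [-0.5, -0.9, 0], "delta_rot": [0, 0, 0], "gripper": 1}, {"travel": [-0.5, -0.9, 0], "delta_rot": [0, 0, 0], "gripper": 1}, {"travel": [-0.5, -0.9, 0], "delta_rot": [0, 0, 0], "gripper": 1}, {"travel": [-0.5, -0.6, 0], "delta_rot": [0, 0, 0], "gripper": 1}, {"travel": [0, -0.43, 0], "delta_rot": [0, 0, 0], "gripper": 1}, {"travel": [0, 0, 0], "delta_rot": [0, 0, 0], "gripper": 1}, {"travel": [0, 0, 0], "delta_rot": [0, 0, 0], "gripper": 1}, {"travel": [0, 0, 0], "delta_rot": [0, 0, 0], "gripper": 1}])

```text
time_s: 10.2
position: [0.4796, -0.1899, 0.1607]
orientation: [0.231, 0.973, 0.0, -0.0]
ft_force: [-0.0, -0.3, -1.9]
grip_width: 0.0155
grip_force: 29.9
```

```bash
python3 go.py .4796 -.1906 .107 153.3
```

```text
t 10.20 pos [ 0.4796 -0.1899  0.1607] phi 153.34 tilt [0.     0.0001] f [-0.  -0.3 -1.9] mom [ 0.01 -0.04  0.03] w 0.0155 gf 29.9 j [-0.61  0.41  1.54  0.    1.2  -1.71]
travel [-0.01  -0.022  1.792] rotz 0.006 level rotvec [ 0.00125 -0.      -0.     ]
```

Request:
jog_arm(commands=[{"travel": [0, -0.02, 0.3], "delta_rot": [0, 0, 0], "gripper": 1}, {"travel": [0, 0, 0.4], "delta_rot": [0, 0, 0], "gripper": 1}, {"travel": [0, 0, 0.4], "delta_rot": [0, 0, 0], "gripper": 1}, {"travel": [0, 0, 0.3], "delta_rot": [0, 0, 0], "gripper": 1}, {"travel": [0, 0, 0.2], "delta_rot": [0, 0, 0], "gripper": 1}, {"travel": [0, 0, 0.15], "delta_rot": [0, 0, 0], "gripper": 1}, {"travel": [0, 0, 0], "delta_rot": [0, 0, 0], "gripper": 1}, {"travel": [0, 0, 0], "delta_rot": [0, 0, 0], "gripper": 1}])

```text
time_s: 11.2
position: [0.4794, -0.1912, 0.1084]
orientation: [0.231, 0.973, -0.0, 0.0]
ft_force: [1.3, 0.7, -1.2]
grip_width: 0.016
grip_force: 29.9
```

```bash
python3 go.py .4796 -.1906 .104 153.3;python3 - <<'E'
from h import *
c=proj("scene",[.4796,-.1906,.07])[0].astype(int);d=proj("top",[.4796,-.1906,.06])[0].astype(int);print(c,d)
m=np.hstack([crop(avg("scene",4),c[0]-20,c[1]-20,40,40,10),crop(avg("top",4),d[0]-20,d[1]-20,40,40,10)])
cv2.imwrite("pics/m4.png",np.clip(m*1.5,0,255).astype(np.uint8)[:,:,::-1])
E
```

```text
t 11.20 pos [ 0.4794 -0.1912  0.1084] phi 153.29 tilt [ 0.0004 -0.0003] f [ 1.3  0.7 -1.2] mom [-0.04 -0.01 -0.  ] w 0.0160 gf 29.9 j [-0.61  0.48  1.6  -0.    1.06 -1.71]
travel [0.005 0.021 0.147] rotz -0.001 level rotvec [-0.       0.00375 -0.     ]
[216 198] [349 252]
```

View pics/m4.png

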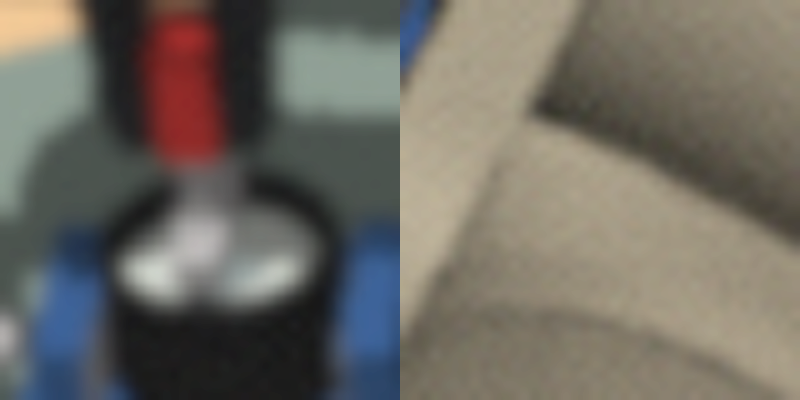

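The crossbar is inside the barrel at about (205,240) in the crop. Now I'll descend gently.

Request:
jog_arm(commands=[{"travel": [0, 0, 0.03], "delta_rot": [0, 0, 0], "gripper": 1}, {"travel": [0, 0, 0.03], "delta_rot": [0, 0, 0], "gripper": 1}, {"travel": [0, 0, 0.03], "delta_rot": [0, 0, 0], "gripper": 1}, {"travel": [0, 0, 0.03], "delta_rot": [0, 0, 0], "gripper": 1}, {"travel": [0, 0, 0.03], "delta_rot": [0, 0, 0], "gripper": 1}, {"travel": [0, 0, 0.03], "delta_rot": [0, 0, 0], "gripper": 1}, {"travel": [0, 0, 0], "delta_rot": [0, 0, 0], "gripper": 1}, {"travel": [0, 0, 0], "delta_rot": [0, 0, 0], "gripper": 1}])

```text
time_s: 12.6
position: [0.4795, -0.1912, 0.1031]
orientation: [0.231, 0.973, -0.0, 0.0]
ft_force: [-0.8, 0.4, 4.6]
grip_width: 0.0159
grip_force: 29.9
```

```bash
python3 go.py .4796 -.1906 .100 153.3
```

```text
t 12.60 pos [ 0.4795 -0.1912  0.1031] phi 153.30 tilt [ 0.0006 -0.0004] f [-0.8  0.4  4.6] mom [0.12 0.11 0.07] w 0.0159 gf 29.9 j [-0.61  0.48  1.61  0.    1.05 -1.71]
travel [0.005 0.02  0.102] rotz -0.001 level rotvec [-0.     0.005 -0.   ]
```

Request:
jog_arm(commands=[{"travel": [0, 0, 0.02], "delta_rot": [0, 0, 0], "gripper": 1}, {"travel": [0.01, 0, 0], "delta_rot": [0, 0, 0], "gripper": 1}, {"travel": [0.01, 0, 0], "delta_rot": [0, 0, 0], "gripper": 1}, {"travel": [0.01, 0, 0], "delta_rot": [0, 0, 0], "gripper": 1}, {"travel": [0.01, 0, 0], "delta_rot": [0, 0, 0], "gripper": 1}, {"travel": [0, 0, 0], "delta_rot": [0, 0, 0], "gripper": 1}, {"travel": [0, 0, 0], "delta_rot": [0, 0, 0], "gripper": 1}, {"travel": [0, 0, 0], "delta_rot": [0, 0, 0], "gripper": 1}])

```text
time_s: 13.6
position: [0.4787, -0.1905, 0.102]
orientation: [0.231, 0.973, 0.0, 0.0]
ft_force: [5.0, 3.2, -1.4]
grip_width: 0.0157
grip_force: 29.9
```

```bash
python3 go.py .4796 -.1906 .100 153.3
```

```text
t 13.60 pos [ 0.4787 -0.1905  0.102 ] phi 153.29 tilt [0.001  0.0003] f [ 5.   3.2 -1.4] mom [ 0.64 -0.88  0.02] w 0.0157 gf 29.9 j [-0.61  0.48  1.61  0.    1.05 -1.71]
travel [-0.03   0.01   0.067] rotz -0.002 level rotvec [0.005 0.005 0.   ]
```

Vertical force has gone to nothing while lateral force appeared, so the pins have probably started into the holes. I'll relieve the lateral load and go down.

Request:
jog_arm(commands=[{"travel": [-0.01, 0.02, 0], "delta_rot": [0, 0, 0], "gripper": 1}, {"travel": [0, 0, 0.02], "delta_rot": [0, 0, 0], "gripper": 1}, {"travel": [0, 0, 0.02], "delta_rot": [0, 0, 0], "gripper": 1}, {"travel": [0, 0, 0], "delta_rot": [0, 0, 0], "gripper": 1}, {"travel": [0, 0, 0], "delta_rot": [0, 0, 0], "gripper": 1}, {"travel": [0, 0, 0], "delta_rot": [0, 0, 0], "gripper": 1}, {"travel": [0, 0, 0], "delta_rot": [0, 0, 0], "gripper": 1}, {"travel": [0, 0, 0], "delta_rot": [0, 0, 0], "gripper": 1}])

```text
time_s: 14.6
position: [0.4788, -0.1902, 0.1009]
orientation: [0.231, 0.973, 0.0, -0.0]
ft_force: [2.4, 3.4, 0.1]
grip_width: 0.0157
grip_force: 29.9
```

```bash
python3 go.py .4796 -.1906 .100 153.3
```

```text
t 14.60 pos [ 0.4788 -0.1902  0.1009] phi 153.29 tilt [-0.      0.0001] f [2.4 3.4 0.1] mom [ 0.53 -0.62  0.01] w 0.0157 gf 29.9 j [-0.61  0.48  1.61  0.    1.04 -1.71]
travel [-0.031  0.     0.031] rotz -0.001 level rotvec [ 0. -0. -0.]
```

Request:
jog_arm(commands=[{"travel": [-0.005, 0.02, 0], "delta_rot": [0, 0, 0], "gripper": 1}, {"travel": [0, 0, 0.02], "delta_rot": [0, 0, 0], "gripper": 1}, {"travel": [0, 0, 0.02], "delta_rot": [0, 0, 0], "gripper": 1}, {"travel": [0, 0, 0.01], "delta_rot": [0, 0, 0], "gripper": 1}, {"travel": [0, 0, 0], "delta_rot": [0, 0, 0], "gripper": 1}, {"travel": [0, 0, 0], "delta_rot": [0, 0, 0], "gripper": 1}, {"travel": [0, 0, 0], "delta_rot": [0, 0, 0], "gripper": 1}, {"travel": [0, 0, 0], "delta_rot": [0, 0, 0], "gripper": 1}])

```text
time_s: 15.6
position: [0.4792, -0.1898, 0.0994]
orientation: [0.231, 0.973, -0.0, -0.0]
ft_force: [-0.1, 0.2, -0.5]
grip_width: 0.0158
grip_force: 29.9
```

```bash
python3 go.py .4796 -.1906 .100 153.3
```

```text
t 15.60 pos [ 0.4792 -0.1898  0.0994] phi 153.29 tilt [-0. -0.] f [-0.1  0.2 -0.5] mom [-0.03  0.01  0.01] w 0.0158 gf 29.9 j [-0.61  0.49  1.61 -0.    1.04 -1.71]
travel [-0.025 -0.019 -0.018] rotz -0.001 level rotvec [-0. -0.  0.]
```

Both pins are fully in, with no load. I'll turn clockwise, which is +z of the tool, gently.

Request:
jog_arm(commands=[{"travel": [0, 0, 0], "delta_rot": [0, 0, 0.25], "gripper": 1}, {"travel": [0, 0, 0], "delta_rot": [0, 0, 0.25], "gripper": 1}, {"travel": [0, 0, 0], "delta_rot": [0, 0, 0.25], "gripper": 1}, {"travel": [0, 0, 0], "delta_rot": [0, 0, 0.25], "gripper": 1}, {"travel": [0, 0, 0], "delta_rot": [0, 0, 0.25], "gripper": 1}, {"travel": [0, 0, 0], "delta_rot": [0, 0, 0.25], "gripper": 1}, {"travel": [0, 0, 0], "delta_rot": [0, 0, 0.25], "gripper": 1}, {"travel": [0, 0, 0], "delta_rot": [0, 0, 0.25], "gripper": 1}])

```text
time_s: 16.6
position: [0.4797, -0.189, 0.0995]
orientation: [0.365, 0.931, 0.001, 0.0]
ft_force: [4.9, 5.2, -1.3]
grip_width: 0.0156
grip_force: 30.1
```

```bash
python3 go.py .4796 -.1906 .100 153.3
```

```text
t 16.60 pos [ 0.4797 -0.189   0.0995] phi 137.17 tilt [0.0013 0.0011] f [ 4.9  5.2 -1.3] mom [ 1.09 -0.87  0.29] w 0.0156 gf 30.1 j [-0.61  0.49  1.61  0.    1.04 -1.43]
travel [-0.033 -0.041 -0.017] rotz -2.016 level rotvec [0.0125  0.00125 0.     ]
```

Request:
jog_arm(commands=[{"travel": [0, 0.03, 0], "delta_rot": [0, 0, 0], "gripper": 1}, {"travel": [0, 0, 0], "delta_rot": [0, 0, 0.25], "gripper": 1}, {"travel": [0, 0, 0], "delta_rot": [0, 0, 0.25], "gripper": 1}, {"travel": [0, 0, 0], "delta_rot": [0, 0, 0.25], "gripper": 1}, {"travel": [0, 0, 0], "delta_rot": [0, 0, 0.25], "gripper": 1}, {"travel": [0, 0, 0], "delta_rot": [0, 0, 0.25], "gripper": 1}, {"travel": [0, 0, 0], "delta_rot": [0, 0, 0.25], "gripper": 1}, {"travel": [0, 0, 0], "delta_rot": [0, 0, 0], "gripper": 1}])

```text
time_s: 17.6
position: [0.48, -0.1889, 0.0995]
orientation: [0.46, 0.888, 0.0, 0.0]
ft_force: [3.3, 3.7, -0.8]
grip_width: 0.0157
grip_force: 30.0
```

```bash
python3 go.py .4796 -.1906 .100 153.3
```

```text
t 17.60 pos [ 0.48   -0.1889  0.0995] phi 125.17 tilt [0.0006 0.0004] f [ 3.3  3.7 -0.8] mom [ 0.88 -0.72  0.16] w 0.0157 gf 30.0 j [-0.61  0.49  1.61  0.    1.04 -1.22]
travel [-0.04  -0.044 -0.017] rotz -3.516 level rotvec [ 0.005 -0.    -0.   ]
```

Request:
jog_arm(commands=[{"travel": [0, 0.02, 0], "delta_rot": [0, 0, 0], "gripper": 1}, {"travel": [0, 0, 0], "delta_rot": [0, 0, 0.25], "gripper": 1}, {"travel": [0, 0, 0], "delta_rot": [0, 0, 0.25], "gripper": 1}, {"travel": [0, 0, 0], "delta_rot": [0, 0, 0.25], "gripper": 1}, {"travel": [0, 0, 0], "delta_rot": [0, 0, 0.25], "gripper": 1}, {"travel": [0, 0, 0], "delta_rot": [0, 0, 0.25], "gripper": 1}, {"travel": [0, 0, 0], "delta_rot": [0, 0, 0.25], "gripper": 1}, {"travel": [0, 0, 0], "delta_rot": [0, 0, 0.25], "gripper": 1}])

```text
time_s: 18.6
position: [0.4804, -0.1887, 0.0995]
orientation: [0.565, 0.825, 0.0, 0.0]
ft_force: [3.2, 1.9, -1.0]
grip_width: 0.0157
grip_force: 30.0
```

```bash
python3 go.py .4796 -.1906 .100 153.3
```

```text
t 18.60 pos [ 0.4804 -0.1887  0.0995] phi 111.16 tilt [ 0.0002 -0.    ] f [ 3.2  1.9 -1. ] mom [ 0.62 -0.46  0.29] w 0.0157 gf 30.0 j [-0.6   0.49  1.61  0.    1.04 -0.97]
travel [-0.049 -0.046 -0.018] rotz -5.268 level rotvec [0.00125 0.00125 0.     ]
```

Now in 1° rows, watching the torque.

Request:
jog_arm(commands=[{"travel": [0, 0.01, 0], "delta_rot": [0, 0, 0.13], "gripper": 1}, {"travel": [0, 0, 0], "delta_rot": [0, 0, 0.13], "gripper": 1}, {"travel": [0, 0, 0], "delta_rot": [0, 0, 0.13], "gripper": 1}, {"travel": [0, 0, 0], "delta_rot": [0, 0, 0.13], "gripper": 1}, {"travel": [0, 0, 0], "delta_rot": [0, 0, 0.13], "gripper": 1}, {"travel": [0, 0, 0], "delta_rot": [0, 0, 0.13], "gripper": 1}, {"travel": [0, 0, 0], "delta_rot": [0, 0, 0.13], "gripper": 1}, {"travel": [0, 0, 0], "delta_rot": [0, 0, 0.13], "gripper": 1}])

```text
time_s: 19.6
position: [0.4806, -0.1886, 0.0995]
orientation: [0.623, 0.782, -0.0, 0.0]
ft_force: [1.9, 1.6, 0.7]
grip_width: 0.0155
grip_force: 30.0
```

```bash
python3 go.py
```

```text
t 19.60 pos [ 0.4806 -0.1886  0.0995] phi 102.90 tilt [ 0. -0.] f [1.9 1.6 0.7] mom [ 0.46 -0.18  0.26] w 0.0155 gf 30.0 j [-0.6   0.49  1.61 -0.    1.04 -0.83]
```

Request:
jog_arm(commands=[{"travel": [0, 0, 0], "delta_rot": [0, 0, 0.13], "gripper": 1}, {"travel": [0, 0, 0], "delta_rot": [0, 0, 0.13], "gripper": 1}, {"travel": [0, 0, 0], "delta_rot": [0, 0, 0.13], "gripper": 1}, {"travel": [0, 0, 0], "delta_rot": [0, 0, 0.13], "gripper": 1}, {"travel": [0, 0, 0], "delta_rot": [0, 0, 0], "gripper": 1}, {"travel": [0, 0, 0], "delta_rot": [0, 0, 0], "gripper": 1}, {"travel": [0, 0, 0], "delta_rot": [0, 0, 0], "gripper": 1}, {"travel": [0, 0, 0], "delta_rot": [0, 0, 0], "gripper": 1}])

```text
time_s: 20.6
position: [0.4806, -0.1886, 0.0995]
orientation: [0.651, 0.759, 0.0, 0.0]
ft_force: [1.9, 1.6, -1.1]
grip_width: 0.0158
grip_force: 30.0
```

```bash
python3 go.py
```

```text
t 20.60 pos [ 0.4806 -0.1886  0.0995] phi 98.81 tilt [ 0.0001 -0.0001] f [ 1.9  1.6 -1.1] mom [ 0.39 -0.35  0.23] w 0.0158 gf 30.0 j [-0.6   0.49  1.61  0.    1.04 -0.76]
```

Request:
jog_arm(commands=[{"travel": [0, 0, 0], "delta_rot": [0, 0, 0.13], "gripper": 1}, {"travel": [0, 0, 0], "delta_rot": [0, 0, 0.13], "gripper": 1}, {"travel": [0, 0, 0], "delta_rot": [0, 0, 0.13], "gripper": 1}, {"travel": [0, 0, 0], "delta_rot": [0, 0, 0.13], "gripper": 1}, {"travel": [0, 0, 0], "delta_rot": [0, 0, 0.13], "gripper": 1}, {"travel": [0, 0, 0], "delta_rot": [0, 0, 0], "gripper": 1}, {"travel": [0, 0, 0], "delta_rot": [0, 0, 0], "gripper": 1}, {"travel": [0, 0, 0], "delta_rot": [0, 0, 0], "gripper": 1}])

```text
time_s: 21.6
position: [0.4806, -0.1887, 0.0995]
orientation: [0.684, 0.729, -0.0, 0.0]
ft_force: [2.8, 2.3, 0.1]
grip_width: 0.0157
grip_force: 30.1
```

```bash
python3 go.py
```

```text
t 21.60 pos [ 0.4806 -0.1887  0.0995] phi 93.62 tilt [ 0.0002 -0.0002] f [2.8 2.3 0.1] mom [ 0.37 -0.51  0.29] w 0.0157 gf 30.1 j [-0.6   0.49  1.61 -0.    1.04 -0.67]
```

Request:
jog_arm(commands=[{"travel": [0, 0, 0], "delta_rot": [0, 0, 0.13], "gripper": 1}, {"travel": [0, 0, 0], "delta_rot": [0, 0, 0.13], "gripper": 1}, {"travel": [0, 0, 0], "delta_rot": [0, 0, 0.13], "gripper": 1}, {"travel": [0, 0, 0], "delta_rot": [0, 0, 0.13], "gripper": 1}, {"travel": [0, 0, 0], "delta_rot": [0, 0, 0], "gripper": 1}, {"travel": [0, 0, 0], "delta_rot": [0, 0, 0], "gripper": 1}, {"travel": [0, 0, 0], "delta_rot": [0, 0, 0], "gripper": 1}, {"travel": [0, 0, 0], "delta_rot": [0, 0, 0], "gripper": 1}])

```text
time_s: 22.6
position: [0.4805, -0.1886, 0.0995]
orientation: [0.71, 0.704, -0.0, -0.0]
ft_force: [1.1, 1.8, 1.6]
grip_width: 0.0165
grip_force: 31.5
```

```bash
python3 go.py
```

```text
t 22.60 pos [ 0.4805 -0.1886  0.0995] phi 89.46 tilt [-0.0002  0.    ] f [1.1 1.8 1.6] mom [ 0.31 -0.15  0.83] w 0.0165 gf 31.5 j [-0.6   0.49  1.61 -0.    1.04 -0.59]
```

Torque rose to 0.83 N m and the turn stalled, so this is the stop. I'll back off to unload.

Request:
jog_arm(commands=[{"travel": [0, 0, 0], "delta_rot": [0, 0, -0.2], "gripper": 1}, {"travel": [0, 0, 0], "delta_rot": [0, 0, -0.2], "gripper": 1}, {"travel": [0, 0, 0], "delta_rot": [0, 0, -0.1], "gripper": 1}, {"travel": [0, 0, 0], "delta_rot": [0, 0, 0], "gripper": 1}, {"travel": [0, 0, 0], "delta_rot": [0, 0, 0], "gripper": 1}, {"travel": [0, 0, 0], "delta_rot": [0, 0, 0], "gripper": 1}, {"travel": [0, 0, 0], "delta_rot": [0, 0, 0], "gripper": 1}, {"travel": [0, 0, 0], "delta_rot": [0, 0, 0], "gripper": 1}])

```text
time_s: 23.6
position: [0.4806, -0.1886, 0.0994]
orientation: [0.685, 0.728, 0.0, -0.0]
ft_force: [1.3, 2.9, 1.1]
grip_width: 0.0156
grip_force: 29.9
```

```bash
python3 go.py
```

```text
t 23.60 pos [ 0.4806 -0.1886  0.0994] phi 93.45 tilt [-0.  0.] f [1.3 2.9 1.1] mom [ 0.38 -0.18  0.22] w 0.0156 gf 29.9 j [-0.6   0.49  1.61  0.    1.04 -0.66]
```

Request:
jog_arm(commands=[{"travel": [0, 0, 0], "delta_rot": [0, 0, -0.15], "gripper": 1}, {"travel": [0, 0, 0], "delta_rot": [0, 0, -0.15], "gripper": 1}, {"travel": [0, 0, 0], "delta_rot": [0, 0, 0], "gripper": 1}, {"travel": [0, 0, 0], "delta_rot": [0, 0, 0], "gripper": 1}, {"travel": [0, 0, 0], "delta_rot": [0, 0, 0], "gripper": 1}, {"travel": [0, 0, 0], "delta_rot": [0, 0, 0], "gripper": 1}, {"travel": [0, 0, 0], "delta_rot": [0, 0, 0], "gripper": 1}, {"travel": [0, 0, 0], "delta_rot": [0, 0, 0], "gripper": 1}])

```text
time_s: 24.6
position: [0.4806, -0.1886, 0.0994]
orientation: [0.67, 0.742, -0.0, -0.0]
ft_force: [-0.7, -0.2, -1.7]
grip_width: 0.0157
grip_force: 29.9
```

```bash
python3 go.py
```

```text
t 24.60 pos [ 0.4806 -0.1886  0.0994] phi 95.85 tilt [-0. -0.] f [-0.7 -0.2 -1.7] mom [-0.07  0.01  0.02] w 0.0157 gf 29.9 j [-0.6   0.49  1.61 -0.    1.04 -0.71]
```

Unloaded. Lifting straight out.

Request:
jog_arm(commands=[{"travel": [0, 0, -0.05], "delta_rot": [0, 0, 0], "gripper": 1}, {"travel": [0, 0, -0.1], "delta_rot": [0, 0, 0], "gripper": 1}, {"travel": [0, 0, -0.15], "delta_rot": [0, 0, 0], "gripper": 1}, {"travel": [0, 0, -0.3], "delta_rot": [0, 0, 0], "gripper": 1}, {"travel": [0, 0, -0.4], "delta_rot": [0, 0, 0], "gripper": 1}, {"travel": [0, 0, -0.5], "delta_rot": [0, 0, 0], "gripper": 1}, {"travel": [0, 0, -0.5], "delta_rot": [0, 0, 0], "gripper": 1}, {"travel": [0, 0, 0], "delta_rot": [0, 0, 0], "gripper": 1}])

```text
time_s: 25.6
position: [0.481, -0.1889, 0.1608]
orientation: [0.67, 0.742, 0.0, 0.001]
ft_force: [-0.0, 0.0, -1.8]
grip_width: 0.0158
grip_force: 29.9
```

Request:
jog_arm(commands=[{"travel": [0, 0, 0], "delta_rot": [0, 0, -1], "gripper": 1}, {"travel": [0, 0, 0], "delta_rot": [0, 0, -1], "gripper": 1}, {"travel": [0, 0, 0], "delta_rot": [0, 0, -1], "gripper": 1}, {"travel": [0, 0, 0], "delta_rot": [0, 0, -1], "gripper": 1}, {"travel": [0, 0, 0], "delta_rot": [0, 0, -1], "gripper": 1}, {"travel": [0, 0, 0], "delta_rot": [0, 0, -1], "gripper": 1}, {"travel": [0, 0, 0], "delta_rot": [0, 0, -1], "gripper": 1}, {"travel": [0, 0, 0], "delta_rot": [0, 0, -1], "gripper": 1}])

```text
time_s: 26.6
position: [0.4804, -0.1885, 0.159]
orientation: [0.173, 0.985, 0.0, -0.0]
ft_force: [0.3, 0.3, -1.0]
grip_width: 0.0161
grip_force: 29.9
```

Request:
jog_arm(commands=[{"travel": [0, 0, 0], "delta_rot": [0, 0, -1], "gripper": 1}, {"travel": [0, 0, 0], "delta_rot": [0, 0, -1], "gripper": 1}, {"travel": [0, 0, 0], "delta_rot": [0, 0, -1], "gripper": 1}, {"travel": [0, 0, 0], "delta_rot": [0, 0, -1], "gripper": 1}, {"travel": [0, 0, 0], "delta_rot": [0, 0, -1], "gripper": 1}, {"travel": [0, 0, 0], "delta_rot": [0, 0, -0.7], "gripper": 1}, {"travel": [0, 0, 0], "delta_rot": [0, 0, 0], "gripper": 1}, {"travel": [0, 0, 0], "delta_rot": [0, 0, 0], "gripper": 1}])

```text
time_s: 27.6
position: [0.4805, -0.1885, 0.1593]
orientation: [-0.219, 0.976, 0.0, -0.0]
ft_force: [-0.0, -0.4, -1.5]
grip_width: 0.0158
grip_force: 29.9
```

```bash
python3 go.py .4849 .1603 .165 205.54;python3 - <<'E'
from h import *
d=proj("top",[.4796,-.1906,.06])[0].astype(int);c=proj("scene",[.4796,-.1906,.14])[0].astype(int)
m=np.hstack([crop(avg("scene",4),c[0]-20,c[1]-20,40,40,10),crop(avg("top",4),d[0]-20,d[1]-20,40,40,10)])
cv2.imwrite("pics/m5.png",np.clip(m*1.5,0,255).astype(np.uint8)[:,:,::-1])
E
```

```text
t 27.60 pos [ 0.4805 -0.1885  0.1593] phi 205.35 tilt [-0.0003  0.0002] f [-0.  -0.4 -1.5] mom [ 0.11 -0.03  0.02] w 0.0158 gf 29.9 j [-0.6   0.41  1.54  0.    1.2  -2.62]
travel [-5.111 10.446 -0.189] rotz -0.024 level rotvec [ 0.0025  -0.00125 -0.     ]
```

View pics/m5.png

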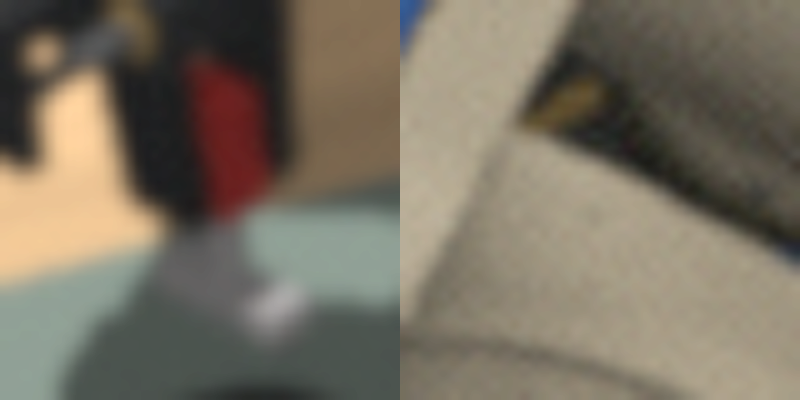

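The spanner is upright, with the crossbar at about (230,290) in the crop. Moving back over the stand.

Request:
jog_arm(commands=[{"travel": [-0.3, 0.6, 0], "delta_rot": [0, 0, -0.02], "gripper": 1}, {"travel": [-0.4, 0.8, 0], "delta_rot": [0, 0, 0], "gripper": 1}, {"travel": [-0.4, 0.9, 0], "delta_rot": [0, 0, 0], "gripper": 1}, {"travel": [-0.4, 0.9, 0], "delta_rot": [0, 0, 0], "gripper": 1}, {"travel": [-0.4, 0.9, 0], "delta_rot": [0, 0, 0], "gripper": 1}, {"travel": [-0.4, 0.9, 0], "delta_rot": [0, 0, 0], "gripper": 1}, {"travel": [-0.4, 0.9, 0], "delta_rot": [0, 0, 0], "gripper": 1}, {"travel": [-0.4, 0.9, 0], "delta_rot": [0, 0, 0], "gripper": 1}])

```text
time_s: 29.0
position: [0.4756, 0.0376, 0.1595]
orientation: [-0.222, 0.975, 0.0, 0.0]
ft_force: [-0.4, -0.8, -0.9]
grip_width: 0.0157
grip_force: 29.9
```

Request:
jog_arm(commands=[{"travel": [-0.5, 0.9, 0], "delta_rot": [0, 0, 0], "gripper": 1}, {"travel": [-0.5, 0.9, 0], "delta_rot": [0, 0, 0], "gripper": 1}, {"travel": [-0.5, 0.9, 0], "delta_rot": [0, 0, 0], "gripper": 1}, {"travel": [-0.5, 0.6, 0], "delta_rot": [0, 0, 0], "gripper": 1}, {"travel": [0, 0.33, 0], "delta_rot": [0, 0, 0], "gripper": 1}, {"travel": [0, 0, 0], "delta_rot": [0, 0, 0], "gripper": 1}, {"travel": [0, 0, 0], "delta_rot": [0, 0, 0], "gripper": 1}, {"travel": [0, 0, 0], "delta_rot": [0, 0, 0], "gripper": 1}])

```text
time_s: 30.0
position: [0.4833, 0.1591, 0.1595]
orientation: [-0.221, 0.975, -0.0, 0.0]
ft_force: [-0.0, -0.3, -1.1]
grip_width: 0.0156
grip_force: 29.9
```

```bash
python3 go.py .4849 .1603 .08 205.54
```

```text
t 30.00 pos [0.4833 0.1591 0.1595] phi 205.55 tilt [ 0.0001 -0.0001] f [-0.  -0.3 -1.1] mom [ 0.03  0.05 -0.  ] w 0.0156 gf 29.9 j [ 0.08  0.4   1.56 -0.    1.19 -1.93]
travel [-0.065  0.015  2.651] rotz 0.002 level rotvec [-0.  0. -0.]
```

Request:
jog_arm(commands=[{"travel": [-0.065, 0.015, 0.3], "delta_rot": [0, 0, 0], "gripper": 1}, {"travel": [0, 0, 0.6], "delta_rot": [0, 0, 0], "gripper": 1}, {"travel": [0, 0, 0.6], "delta_rot": [0, 0, 0], "gripper": 1}, {"travel": [0, 0, 0.5], "delta_rot": [0, 0, 0], "gripper": 1}, {"travel": [0, 0, 0.4], "delta_rot": [0, 0, 0], "gripper": 1}, {"travel": [0, 0, 0.25], "delta_rot": [0, 0, 0], "gripper": 1}, {"travel": [0, 0, 0], "delta_rot": [0, 0, 0], "gripper": 1}, {"travel": [0, 0, 0], "delta_rot": [0, 0, 0], "gripper": 1}])

```text
time_s: 31.0
position: [0.4851, 0.161, 0.0803]
orientation: [-0.222, 0.975, -0.0, 0.0]
ft_force: [0.2, -0.1, -2.0]
grip_width: 0.0155
grip_force: 29.9
```

```bash
python3 go.py .4849 .1603 .0587 205.54
```

```text
t 31.00 pos [0.4851 0.161  0.0803] phi 205.62 tilt [0.0008 0.    ] f [ 0.2 -0.1 -2. ] mom [ 0.03 -0.02  0.01] w 0.0155 gf 29.9 j [ 0.09  0.51  1.65 -0.    0.98 -1.93]
travel [ 0.017 -0.017  0.721] rotz 0.01 level rotvec [-0.0025  0.005  -0.    ]
```

Descending in about 2 mm rows down to just above the seat.

Request:
jog_arm(commands=[{"travel": [0.01, -0.015, 0.07], "delta_rot": [0, 0, 0], "gripper": 1}, {"travel": [0, 0, 0.08], "delta_rot": [0, 0, 0], "gripper": 1}, {"travel": [0, 0, 0.08], "delta_rot": [0, 0, 0], "gripper": 1}, {"travel": [0, 0, 0.08], "delta_rot": [0, 0, 0], "gripper": 1}, {"travel": [0, 0, 0.08], "delta_rot": [0, 0, 0], "gripper": 1}, {"travel": [0, 0, 0], "delta_rot": [0, 0, 0], "gripper": 1}, {"travel": [0, 0, 0], "delta_rot": [0, 0, 0], "gripper": 1}, {"travel": [0, 0, 0], "delta_rot": [0, 0, 0], "gripper": 1}])

```text
time_s: 32.0
position: [0.4849, 0.1604, 0.0683]
orientation: [-0.222, 0.975, -0.0, 0.0]
ft_force: [0.1, 0.4, -0.9]
grip_width: 0.0157
grip_force: 29.9
```

```bash
python3 go.py .4849 .1603 .0587 205.54
```

```text
t 32.00 pos [0.4849 0.1604 0.0683] phi 205.61 tilt [0.0002 0.    ] f [ 0.1  0.4 -0.9] mom [0.05 0.06 0.03] w 0.0157 gf 29.9 j [ 0.09  0.53  1.66  0.    0.95 -1.93]
travel [-0.    -0.003  0.321] rotz 0.009 level rotvec [-0.       0.00125 -0.     ]
```

In the pocket, with no force. Going on down the last 9.6 mm.

Request:
jog_arm(commands=[{"travel": [0, 0, 0.08], "delta_rot": [0, 0, 0], "gripper": 1}, {"travel": [0, 0, 0.08], "delta_rot": [0, 0, 0], "gripper": 1}, {"travel": [0, 0, 0.08], "delta_rot": [0, 0, 0], "gripper": 1}, {"travel": [0, 0, 0.05], "delta_rot": [0, 0, 0], "gripper": 1}, {"travel": [0, 0, 0.02], "delta_rot": [0, 0, 0], "gripper": 1}, {"travel": [0, 0, 0.01], "delta_rot": [0, 0, 0], "gripper": 1}, {"travel": [0, 0, 0], "delta_rot": [0, 0, 0], "gripper": 1}, {"travel": [0, 0, 0], "delta_rot": [0, 0, 0], "gripper": 1}])

```text
time_s: 33.0
position: [0.4848, 0.1604, 0.0587]
orientation: [-0.222, 0.975, -0.0, 0.0]
ft_force: [-0.3, -0.1, -1.5]
grip_width: 0.0157
grip_force: 29.9
```

```bash
python3 go.py .4849 .1603 .0587 205.54
```

```text
t 33.00 pos [0.4848 0.1604 0.0587] phi 205.61 tilt [ 0.0001 -0.    ] f [-0.3 -0.1 -1.5] mom [ 0.01  0.03 -0.03] w 0.0157 gf 29.9 j [ 0.09  0.54  1.67 -0.    0.93 -1.93]
travel [-0.001 -0.004  0.   ] rotz 0.009 level rotvec [-0.  0. -0.]
```

Request:
jog_arm(commands=[{"travel": [0, 0, 0.01], "delta_rot": [0, 0, 0], "gripper": 1}, {"travel": [0, 0, 0.01], "delta_rot": [0, 0, 0], "gripper": 1}, {"travel": [0, 0, 0], "delta_rot": [0, 0, 0], "gripper": 1}, {"travel": [0, 0, 0], "delta_rot": [0, 0, 0], "gripper": 1}, {"travel": [0, 0, 0], "delta_rot": [0, 0, 0], "gripper": 1}, {"travel": [0, 0, 0], "delta_rot": [0, 0, 0], "gripper": 1}, {"travel": [0, 0, 0], "delta_rot": [0, 0, 0], "gripper": 1}, {"travel": [0, 0, 0], "delta_rot": [0, 0, 0], "gripper": 1}])

```text
time_s: 34.0
position: [0.4849, 0.1604, 0.0586]
orientation: [-0.222, 0.975, -0.0, 0.0]
ft_force: [-1.8, -0.5, 6.5]
grip_width: 0.0155
grip_force: 29.9
```

```bash
python3 go.py .4849 .1603 .0587 205.54
```

```text
t 34.00 pos [0.4849 0.1604 0.0586] phi 205.62 tilt [0.0007 0.    ] f [-1.8 -0.5  6.5] mom [0.02 0.37 0.03] w 0.0155 gf 29.9 j [ 0.09  0.54  1.67 -0.    0.93 -1.93]
travel [ 0.002 -0.003 -0.002] rotz 0.01 level rotvec [-0.0025  0.005  -0.    ]
```

Seated: about 8 N on the ledge, at the original height. I'll open the fingers, then lift clear.

Request:
jog_arm(commands=[{"travel": [0, 0, -0.01], "delta_rot": [0, 0, 0], "gripper": 1}, {"travel": [0, 0, 0], "delta_rot": [0, 0, 0], "gripper": 0.75}, {"travel": [0, 0, 0], "delta_rot": [0, 0, 0], "gripper": 0.6}, {"travel": [0, 0, 0], "delta_rot": [0, 0, 0], "gripper": 0.4}, {"travel": [0, 0, 0], "delta_rot": [0, 0, 0], "gripper": 0.2}, {"travel": [0, 0, 0], "delta_rot": [0, 0, 0], "gripper": 0.2}, {"travel": [0, 0, 0], "delta_rot": [0, 0, 0], "gripper": 0.2}, {"travel": [0, 0, 0], "delta_rot": [0, 0, 0], "gripper": 0.2}])

```text
time_s: 35.0
position: [0.4848, 0.1604, 0.0583]
orientation: [-0.222, 0.975, 0.0, -0.0]
ft_force: [1.0, 0.1, -0.2]
grip_width: 0.0705
grip_force: 0.0
```

Request:
jog_arm(commands=[{"travel": [0, 0, -0.3], "delta_rot": [0, 0, 0], "gripper": 0.2}, {"travel": [0, 0, -0.6], "delta_rot": [0, 0, 0], "gripper": 0.2}, {"travel": [0, 0, -0.9], "delta_rot": [0, 0, 0], "gripper": 0.2}, {"travel": [0, 0, -0.9], "delta_rot": [0, 0, 0], "gripper": 0.2}, {"travel": [0, 0, -0.9], "delta_rot": [0, 0, 0], "gripper": 0.2}, {"travel": [0, 0, -0.9], "delta_rot": [0, 0, 0], "gripper": 0.2}, {"travel": [0, 0.9, -0.9], "delta_rot": [0, 0, 0], "gripper": 0.2}, {"travel": [0, 0.9, 0], "delta_rot": [0, 0, 0], "gripper": 0.2}])

```text
time_s: 36.0
position: [0.4618, 0.2097, 0.2229]
orientation: [-0.221, 0.975, -0.0, 0.002]
ft_force: [0.2, 0.6, -0.2]
grip_width: 0.0708
grip_force: 0.0
```

Request:
jog_arm(commands=[{"travel": [0, 0.9, 0], "delta_rot": [0, 0, 0], "gripper": 0.2}, {"travel": [0, 0.9, 0], "delta_rot": [0, 0, 0], "gripper": 0.2}, {"travel": [0, 0.9, 0], "delta_rot": [0, 0, 0], "gripper": 0.2}, {"travel": [0, 0.9, 0], "delta_rot": [0, 0, 0], "gripper": 0.2}, {"travel": [0, 0.9, 0], "delta_rot": [0, 0, 0], "gripper": 0.2}, {"travel": [0, 0.9, 0], "delta_rot": [0, 0, 0], "gripper": 0.2}, {"travel": [0, 0, 0], "delta_rot": [0, 0, 0], "gripper": 0.2}, {"travel": [0, 0, 0], "delta_rot": [0, 0, 0], "gripper": 0.2}])

```text
time_s: 37.0
position: [0.3916, 0.3547, 0.2206]
orientation: [-0.222, 0.975, -0.0, 0.0]
ft_force: [-0.5, 0.9, -0.6]
grip_width: 0.0706
grip_force: 0.0
```

```bash
python3 go.py
python3 - <<'E'
from h import *
t=avg("top",4);s=avg("scene",2)
m=np.vstack([np.hstack([crop(t,170,240,50,50,8),crop(t,325,230,50,50,8)]),np.hstack([crop(s,308,158,40,20,10),crop(s,198,190,40,20,10)])])
cv2.imwrite("pics/m6.png",np.clip(m.astype(float)*1.6,0,255).astype(np.uint8)[:,:,::-1])
E
```

```text
t 37.00 pos [0.3916 0.3547 0.2206] phi 205.61 tilt [ 0.0003 -0.0001] f [-0.5  0.9 -0.6] mom [ 0.08  0.05 -0.03] w 0.0706 gf 0.0 j [ 0.51  0.37  1.41 -0.    1.37 -1.51]
```

View pics/m6.png

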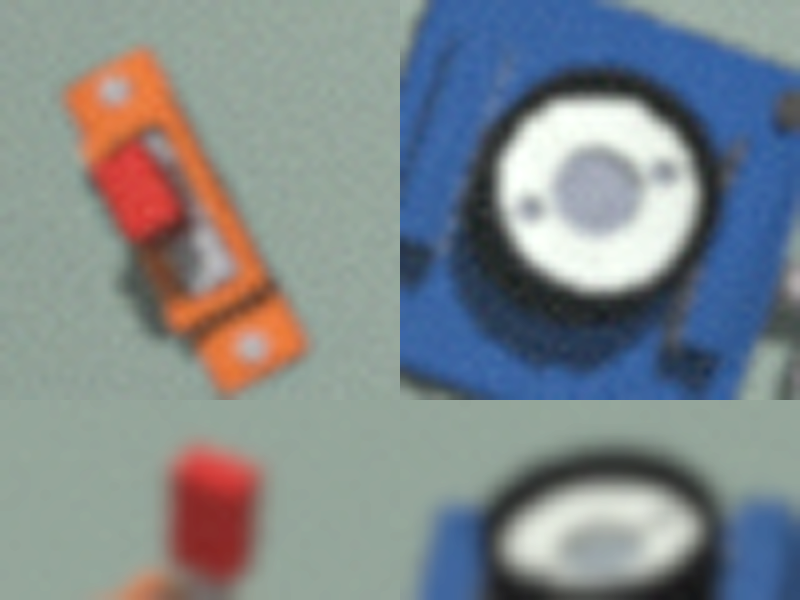

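The spanner is back in its stand exactly as it stood at the start. The ring's holes, now at (532,208) and (665,172), show about 55° clockwise, which fits the stop.

```bash
python3 -c "
from plant import r
print(r.hand_in())"
```

```text
the job is handed in; nothing more can be done
None
```

The job is handed in (no verdict came back): the ring is turned about 55° clockwise to its stop (torque rose from about 0.25 to 0.83 N m there), and the spanner is back upright and fully down in its stand at about 37 s, with the meter, cup and lens cap left alone.

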